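# Release a latched battery pack from its bench dock

### The arm

A 6-joint arm with a two-finger parallel gripper is mounted at the origin on the work surface. World frame = base frame: x ahead of the robot, y to its left, z up, the work surface at z = 0. Lengths are in m, angles in rad, forces in N, time in s.
With the tool pointing down it reaches from about 0.275 to 0.75 m from the base axis. Payload 10.2 kg.
Tool frame: the origin (TCP) lies where the fingers leave the gripper's body, on its centre line; the fingertips stand 73 mm ahead of it and the grasp point (between the pads) lies 54 mm ahead of it; z points along the fingers, y is the line along which they close (so a half turn about z gives the same grasp; the last joint's range is limited). The gripper opens to 85 mm and grips with 20 to 120 N. Pads are 22 mm wide; open, the fingers measure 114 mm over their backs; the gripper's body (76 mm by 85 mm) begins 54 mm behind the grasp point. The pads swing forward as they close: fully open they stand 13 mm farther back than shut.
Start: joints at [-1.396, 0.313, 1.498, -0, 1.331, -0.223], TCP at [0.203, -0.484, 0.304] pointing down, gripper open.
Joint ranges: [-2.94, 2.94], [-0.97, 2.17], [0.19, 2.56], [-1.23, 4.37], [0.02, 3.11], [-2.88, 2.88]. Speed limits (rad/s): [2.39, 2.39, 3.01, 3.14, 3.14, 3.14].

### API

Orientations are given as a unit quaternion [w, x, y, z].
In Python, from bench import manip gives the robot as it stands.
- The arm moves only by the shell command python3 jog.py FILE [FORCE], which reads ROWS from the file FILE. ROWS is a JSON list of rows, 1 to 10 of them, each of 7 numbers: the opening from 0.0 (shut) to 1.0 (fully open), then dx, dy, dz in shares of the most that a row can go, 1 being 50 mm, then a rotation vector rx, ry, rz in units of 0.2 rad; each row shifts and turns the commanded pose from where the row before left it, along the tool's axes as they then stand; what a row does not reach is not made up. A row lasts 1/10 s, in which the tool goes at most 0.05 m and 0.15 rad, less where a joint would pass 70% of its speed; a pose out of reach is approached as far as the arm can. The fingers move at their own pace and stop on an object; FORCE is the grip in N (left out, the last holds). Time passes only in rows, so rows that do not move let the fingers close. It prints the time, the measured TCP pose, the force, the opening and the grip force at its end. Input that does not fit is refused with a message, and nothing moves.
- manip.observe(): the state, without advancing time (a new reading comes with each control period).
- manip.get_image(name): name is "side" or "top"; returns a dict with "pixels" (384x512x3 uint8, red, green, blue), "vertical_fov" (degrees; the focal length in pixels is half the picture's height over the tangent of half this angle, whatever the lens; pixels are square), "cx", "cy" (the principal point, pixels), "xyz" and "rotation" of the camera in the world. Camera axes: x right, y up, looking along -z (the intrinsics and any distortion apply to the point x, -y, -z); pixel columns grow to the right and rows downward; lengths in m; the calibration is good to about 2 mm. A picture is of the moment at which its call begins. There is no depth.
- manip.sign_off(): hands the job in; it is judged then, once.
The state is a dict: "time_s": time; "joints": joint angles; "qvel": joint speeds; "effort": joint torques, N m; "eef_pos": TCP position; "eef_rot": TCP orientation; "ft_force": force on the tool from outside, world axes, zero at the start; "torque": the same for the moment, N m; "opening": opening from 0.0 (shut) to 1.0 (fully open); "gripper_force": force on a finger pad.
Only numpy, scipy, OpenCV 4.12 (cv2) and the standard library are available. Lean on these libraries where they do the work, as an engineer would, in place of code of your own. Each camera call takes 0.05 s, during which the arm holds its last target. There are 200 camera calls.

### The job

Free the battery pack from its charging dock: feel for the spring latch hidden under the pack's front ledge, push its paddle down with the fingers until the pack pops up by itself, then lift the pack out and stand it upright and gently in the middle of the rubber mat. Let go of it, and leave the other things on the bench where they are.

Things in the scene. Friction and masses are not known exactly. Their poses are not given: they have to be found in the camera images.
- pack: Grey plastic battery pack, 0.34 to 0.55 kg, upright in the dock, stands by itself. Origin: underside centre; z up, front is -x, y along it. In mm: upper block x -25..25, y -70..70, z 29.5..140; foot x -32..25, y -70..70, z 0..29.5: in front a 7 mm shoulder, held down by the latch's hook; a ledge juts out in front. Pulling does not open the latch.
- pack_grip (a point): On the pack's middle, 120 mm above its underside: grip the upper block here across its x (50 mm thick, flat faces), from above; the top is 20 mm higher.
- pack_ledge (a point): Middle of the lower front edge of the pack's ledge, 85 mm above the pack's underside. The ledge is a flat plate 5 mm thick, as long as the pack (140 mm), jutting 49 mm out of the upper block; it hides the latch from above. Shut fingers, side by side along y and tilted about 40 degrees, reach under it from the front.
- dock: Black charging dock, fixed. Origin: at bench height under the seated pack's origin, same axes (front -x, which looks to the robot's right). In mm: base plate x -84..41, y -85..85, top z 10; walls to z 45 at the back (x 27..39) and ends (beyond y +-72), corner posts in front (x -40..-34, y 59..73 either side); 1.5 to 2 mm play. The front between them is open save for the latch.
- dock_seat (a point): Centre of the dock's floor, 10 mm above the bench: the seated pack's origin is here. Once the latch is pressed, a spring ejector in the floor lifts the pack 10 mm at once; it then stays up, unlatched, also when the paddle is let go.
- latch_line (a point): Dock frame (-68, 0, 31) mm. The latch is a black paddle under the ledge, x -74..-38, 26 mm wide in y, top z 31; its middle is anywhere within y +-42, not reported. Beside it a finger meets nothing until the base plate (z 10). Sprung: pushed down here 10 to 14 mm (stop) with 4 to 15 N it frees the pack. The hook's steel arm rises at its rear (x -40..-34) and swings 10 mm forward: keep clear of it.
- mat: Flat dark rubber mat, fixed, 180 (x) x 220 (y) x 4 mm thick. Origin: centre of its underside, on the bench; its top is at z 4 mm.
- spray_can: Bystander: upright spray can, 60 mm across, 190 mm tall; origin at the centre of its underside.
- multimeter: Bystander: orange hand multimeter lying flat, 85 x 160 x 36 mm (knob to 45 mm); origin at the centre of its underside.
- screwdriver: Bystander: screwdriver lying flat, 200 mm long, along its own x.

How it is judged:
By the outcome, as a careful person would: the job done as asked, in the order asked, and still so for the second after the job is handed in, with the robot touching nothing.
It also fails if it takes over 58 s, if anything falls off the work surface, if the arm or the gripper's body presses on something with over 40 N, if the wrist force passes 120 N, or if a joint passes its speed limit or range.

## Working session

There is one attempt and no reset: what is moved stays moved. The work goes in short steps, Python scripts to look and compute and a shell command to move; the robot and the scene stay as the last step left them, time stands still between calls to the robot, and variables do not carry over. Pictures are saved under pics/ and viewed, at most 10 in all, crops included, and the job is handed in when it is done.

```bash
ls; mkdir -p pics; cat > h.py <<'E'
from bench import manip
import cv2,numpy as np,json
def snap(n,tag):
    d=manip.get_image(n); cv2.imwrite(f'pics/{tag}.png',d['pixels'][:,:,::-1])
    c={k:(np.array(v).tolist() if k!='pixels' else 0) for k,v in d.items()}
    json.dump(c,open(f'pics/{tag}.json','w')); return c
E
python3 - <<'E'
from h import *
for n in('side','top'):
    c=snap(n,n+'0');print(c)
print(manip.observe())
a=cv2.imread('pics/side0.png');b=cv2.imread('pics/top0.png')
E
```

```text
bench.py
jog.py
pics
{'pixels': 0, 'vertical_fov': 49.18156038098401, 'cx': 258.28157613634033, 'cy': 190.7159382322969, 'xyz': [0.25511582532457866, 0.9902805756841986, 0.8638775573241646], 'rotation': [-0.1762128467030056, -0.08020657359420294, 0.4493276850498817, 0.8721356371900043]}
{'pixels': 0, 'vertical_fov': 51.2678889162109, 'cx': 252.49269465667453, 'cy': 189.52970554190014, 'xyz': [0.4159264412570799, 0.013972742661945677, 1.4123284343982019], 'rotation': [0.706475357016351, 0.06007917383183922, -0.07893439010687305, -0.7007513288312474]}
{'time_s': 0.1, 'joints': array([-1.39642519e+00,  3.13348207e-01,  1.49835634e+00, -4.05229289e-06,
        1.33098458e+00, -2.23446001e-01]), 'qvel': array([ 0.00017174, -0.00109189, -0.0023487 , -0.00048305,  0.00057485,
        0.00130389]), 'effort': array([ 2.00173534e-03, -4.12897861e+01, -2.60143822e+01, -2.41708358e-04,
        3.03338675e-03, -2.13849000e-05]), 'eef_pos': array([ 0.20332811, -0.48386699,  0.30341751]), 'eef_rot': array([-5.48119760e-04,  9.80282585e-01,  1.97599983e-01,  1.14836581e-05]), 'ft_force': array([-0.02435401,  1.2312572 , -0.17393684]), 'torque': array([0.009869  , 0.01334484, 0.02781119]), 'gripper_force': 0.0, 'opening': 1.0005639978154688}
```

```bash
python3 - <<'E'
from h import *
for n in('side0','top0'):
    a=cv2.imread(f'pics/{n}.png');cv2.imwrite(f'pics/{n}x.png',cv2.resize(a,(768,576),interpolation=cv2.INTER_CUBIC))
E
```

```text
(no output)
```

View pics/side0x.png

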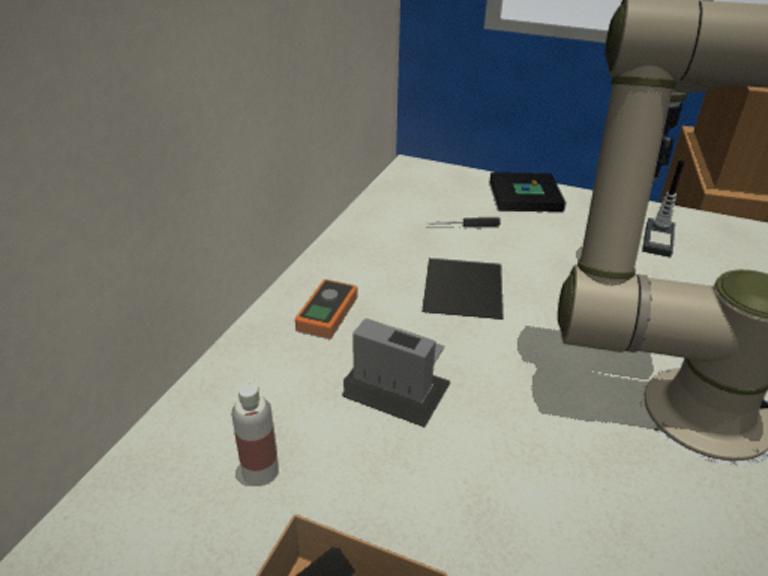

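View pics/top0x.png

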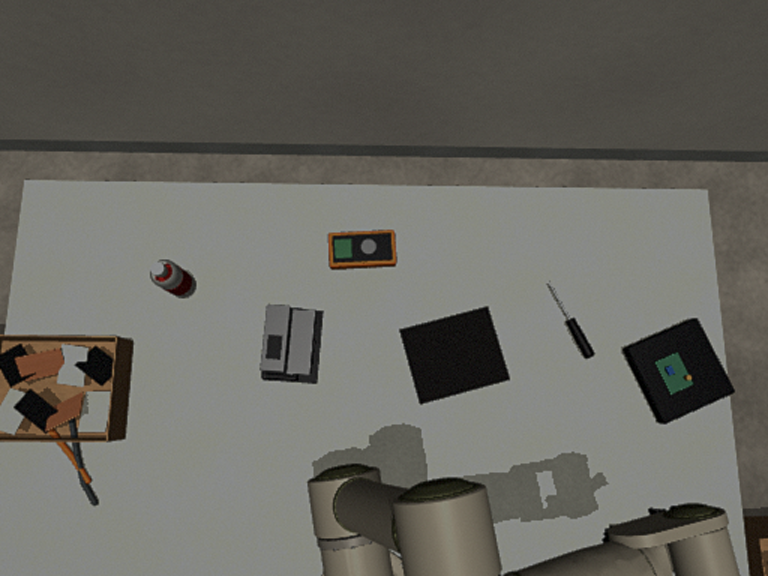

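The side view shows the pack in the dock at about (395,365) and the mat at (463,288). In the top view the dock is at about (292,344) with its ledge facing right (-y), and the mat is at (455,355). Next I'll enlarge these areas.

```bash
python3 - <<'E'
from h import *
s=cv2.imread('pics/side0.png');t=cv2.imread('pics/top0.png')
# side crop x 222..306,y 206..286 ; top crop x165..225,y195..261
def crop(a,x,y,w,h,k):
    a=cv2.resize(a[y:y+h,x:x+w],None,fx=k,fy=k,interpolation=cv2.INTER_CUBIC)
    a=np.clip(a*1.5,0,255).astype(np.uint8)
    for i in range(0,w,10):
        cv2.line(a,(i*k,0),(i*k,8),(0,0,255),1);cv2.putText(a,str(x+i),(i*k,20),0,.35,(0,0,255))
    for i in range(0,h,10):
        cv2.line(a,(0,i*k),(8,i*k),(0,0,255),1);cv2.putText(a,str(y+i),(10,i*k+4),0,.35,(0,0,255))
    return a
A=crop(s,222,208,80,78,7)
B=crop(t,168,198,55,64,9)
cv2.imwrite('pics/cs.png',A);cv2.imwrite('pics/ct.png',B)
E
```

```text
(no output)
```

View pics/cs.png

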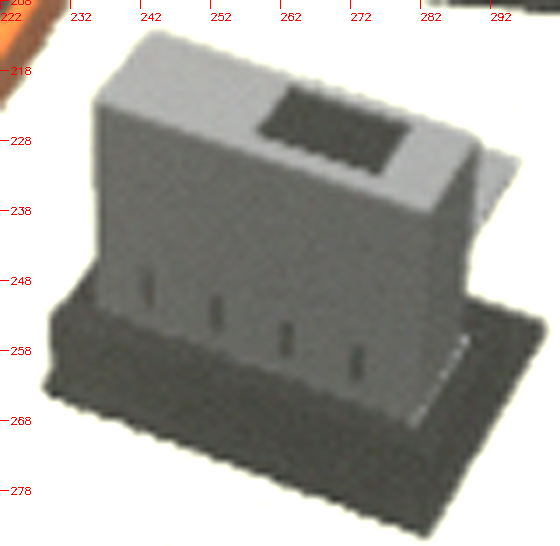

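View pics/ct.png

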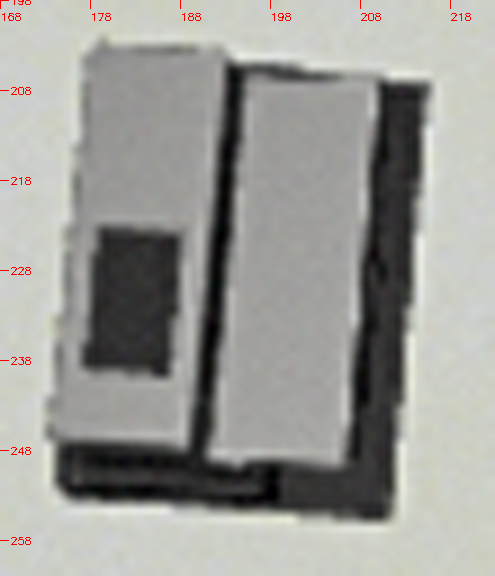

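```bash
cat >> h.py <<'E'
from scipy.spatial.transform import Rotation as R
from scipy.optimize import least_squares
class Cam:
    def __init__(s,tag):
        c=json.load(open(f'pics/{tag}.json'));q=c['rotation'];s.R=R.from_quat(q[1:]+q[:1]).as_matrix();s.t=np.array(c['xyz']);s.c=np.array([c['cx'],c['cy']]);s.f=192/np.tan(np.radians(c['vertical_fov'])/2)
    def proj(s,P):
        p=(np.atleast_2d(P)-s.t)@s.R;return s.c+s.f*np.c_[p[:,0],-p[:,1]]/-p[:,2:]
    def onz(s,uv,z):
        uv=np.atleast_2d(uv);d=np.c_[(uv-s.c)*[1,-1]/s.f,-np.ones(len(uv))]@s.R.T;return s.t+d*((z-s.t[2])/d[:,2:])
def tri(cams,uvs):
    return least_squares(lambda P:np.concatenate([(c.proj(P)[0]-u) for c,u in zip(cams,uvs)]),[.5,0,.1]).x
def T(p,P): # p = x,y,yaw
    c,s=np.cos(p[2]),np.sin(p[2]);P=np.atleast_2d(P).astype(float)
    return np.c_[p[0]+c*P[:,0]-s*P[:,1],p[1]+s*P[:,0]+c*P[:,1],P[:,2]]
E
cat > m.py <<'E'
from h import *
S,Tp=Cam('side0'),Cam('top0')
so=lambda l:(np.array(l)+.5)/7-.5+[222,208]
to=lambda l:(np.array(l)+.5)/9-.5+[168,198]
# order: back-y-, back-y+, front-y+, front-y-
su=so([(95,100),(430,213),(480,142),(150,32)]);tu=to([(92,46),(48,437),(190,443),(226,52)])
for a,b in zip(su,tu):print(tri([S,Tp],[a,b]).round(4))
M=np.array([(25,-70,150),(25,70,150),(-25,70,150),(-25,-70,150)])/1e3
Mt=np.array([(-74,-70,100),(-74,70,100),(-84,-85,10),(-84,85,10)])/1e3; mtu=to([(380,78),(348,465),(430,82),(388,520)])
Ms=np.array([(-84,85,10),(41,85,0)])/1e3; msu=so([(546,322),(430,537)])
f=lambda p:np.r_[S.proj(T(p,M))-su,Tp.proj(T(p,M))-tu,Tp.proj(T(p,Mt))-mtu,S.proj(T(p,Ms))-msu].ravel()
r=least_squares(f,[.45,.2,1.5],loss='soft_l1');print('dock',r.x,f(r.x).reshape(-1,2).round(1).tolist())
ms=(np.array([(428,259),(502,263),(503,318),(423,311)])+.5)/1.5-.5; mt=(np.array([(489,307),(509,379),(421,403),(400,329)])+.5)/1.5-.5
print(Tp.onz(mt,.004).round(3),S.onz(ms,.004).round(3))
a=Tp.onz(mt,.004);b=S.onz(ms,.004);print(a.mean(0),b.mean(0))
for k in range(4):print([round(np.linalg.norm(q[k]-q[(k+1)%4]),3) for q in(a,b)],np.degrees(np.arctan2(*(a[(k+1)%4]-a[k])[1::-1])),np.degrees(np.arctan2(*(b[(k+1)%4]-b[k])[1::-1])))
cp=(np.array([(160,270)])+.5)/1.5-.5;print('can~',Tp.onz(cp,.19))
mm=(np.array([(362,249)])+.5)/1.5-.5;print('mm~',Tp.onz(mm,.036))
E
python3 m.py
cat >> h.py <<'E'
DOCK=np.array([.5535,.1995,1.508])
def cur():
    o=manip.observe();q=o['eef_rot'];return o,np.array(o['eef_pos']),R.from_quat([*q[1:],q[0]])
def dirs(th,yaw=DOCK[2]):
    xd=np.array([np.cos(yaw),np.sin(yaw),0]);z=np.array([0,0,1.]);tz=-z*np.cos(th)+xd*np.sin(th);tx=xd*np.cos(th)+z*np.sin(th)
    return R.from_matrix(np.c_[tx,np.cross(tz,tx),tz])
def goto(p,Rt=None): # p TCP world
    o,c,r=cur();print('pos',c.round(4),'tool d',(r.inv().apply(p-c)).round(4),'rotvec',(r.inv()*Rt).as_rotvec().round(4) if Rt else '', 'F',o['ft_force'].round(1))
def tipgoal(d,th,back=0): # tip centre in dock frame (m) -> TCP world
    Rt=dirs(th);return T(DOCK,d)[0]-Rt.apply([0,0,.073+back]),Rt
E
python3 - <<'E'
from h import *
p,Rt=tipgoal([-.063,0,.043],np.radians(40),.1);print(p)
goto(p,Rt); o,c,r=cur();print((r.inv()*dirs(0)).as_rotvec())
E
```

```text
[0.54256793 0.0256411  0.17552569]
pos [ 0.2033 -0.4839  0.3034] tool d [ 0.5101 -0.3382  0.1284] rotvec [ 0.386   0.623  -1.0631] F [-0.   1.2 -0.2]
[-8.25113521e-04 -8.08046013e-04 -1.11018178e+00]
```

The manual's scale: shifts go in shares of 50 mm and turns go in units of 0.2 rad. Converting my numbers, 0.0365 m is 0.73, -0.024 m is -0.48.

```bash
echo '[[0,0.73,-0.48,0,0,0,0],[0,0.73,-0.48,0,0,0,0],[0,0.73,-0.48,0,0,0,0],[0,0.73,-0.48,0,0,0,0],[0,0.73,-0.48,0,0,0,0],[0,0.73,-0.48,0,0,0,0],[0,0.73,-0.48,0,0,0,0],[0,0.73,-0.48,0,0,0,0],[0,0.73,-0.48,0,0,0,0],[0,0.73,-0.48,0,0,0,0]]' > path.dat && python3 jog.py path.dat
echo '[[0,0.73,-0.48,0,0,0,-0.55],[0,0.73,-0.48,0,0,0,0],[0,0.73,-0.48,0,0,0,0],[0,0.73,-0.48,0,0,0,0],[0,0,0,0,0,0,-0.7],[0,0,0,0,0,0,-0.7],[0,0,0,0,0,0,-0.7],[0,0,0,0,0,0,-0.7],[0,0,0,0,0,0,-0.7],[0,0,0,0,0,0,-0.7]]' > path.dat && python3 jog.py path.dat
echo '[[0,0,0,0,0,0,-0.7],[0,0,0,0,0,0.7,0],[0,0,0,0,0,0.7,0],[0,0,0,0,0,0.7,0],[0,0,0,0,0,0.7,0],[0,0,0,0,0,0.69,0],[0,0,0,0,0,0,0],[0,0,0,0,0,0,0]]' > path.dat && python3 jog.py path.dat
python3 - <<'E'
from h import *
p,Rt=tipgoal([-.063,0,.043],np.radians(40),.1);goto(p,Rt);print(manip.observe()['joints'])
E
```

```text
time_s: 1.1
eef_pos: [0.4475, -0.1196, 0.3038]
eef_rot: [-0.0, 0.98, 0.198, -0.0]
ft_force: [0.3, -0.6, 0.1]
opening: -0.001
gripper_force: 0.0
time_s: 2.1
eef_pos: [0.5318, 0.0311, 0.3035]
eef_rot: [-0.0, 0.78, 0.626, -0.0]
ft_force: [0.3, -1.0, 0.1]
opening: -0.002
gripper_force: 0.0
time_s: 2.9
eef_pos: [0.5319, 0.0308, 0.3036]
eef_rot: [-0.231, 0.692, 0.636, 0.25]
ft_force: [0.8, -0.3, -0.4]
opening: 0.001
gripper_force: 0.0
pos [0.5319 0.0308 0.3036] tool d [-0.0853  0.0112  0.0957] rotvec [ 0.0127  0.0035 -0.0164] F [ 0.8 -0.3 -0.4]
[-0.38423868  0.35871422  1.5491518   0.6597373   1.49612488 -0.4414039 ]
```

Converted, 0.032 m is 0.64, -0.028 m is -0.56, -0.0164 rad is -0.082.

```bash
echo '[[0,-0.56,0.074,0.64,0.0635,0.0175,-0.082],[0,-0.56,0.074,0.64,0,0,0],[0,-0.56,0.074,0.64,0,0,0],[0,0,0,0,0,0,0],[0,0,0,0,0,0,0]]' > path.dat && python3 jog.py path.dat
python3 - <<'E'
from h import *
p,Rt=tipgoal([-.063,0,.043],np.radians(40),0);goto(p,Rt)
snap('top','t1');snap('side','s1');t=cv2.imread('pics/top_x.png') if 0 else cv2.imread('pics/t1.png');s=cv2.imread('pics/s1.png')
cv2.imwrite('pics/v1.png',cv2.resize(np.hstack([t[170:300,140:270],s[170:300,210:340]]),None,fx=3,fy=3,interpolation=2))
E
```

```text
time_s: 3.4
eef_pos: [0.5433, 0.0284, 0.1776]
eef_rot: [-0.235, 0.684, 0.644, 0.25]
ft_force: [0.9, -0.5, 0.4]
opening: -0.006
gripper_force: 0.0
pos [0.5433 0.0284 0.1776] tool d [-0.0037 -0.0005  0.0998] rotvec [-0.0001 -0.0021  0.0023] F [ 0.9 -0.5  0.4]
```

View pics/v1.png

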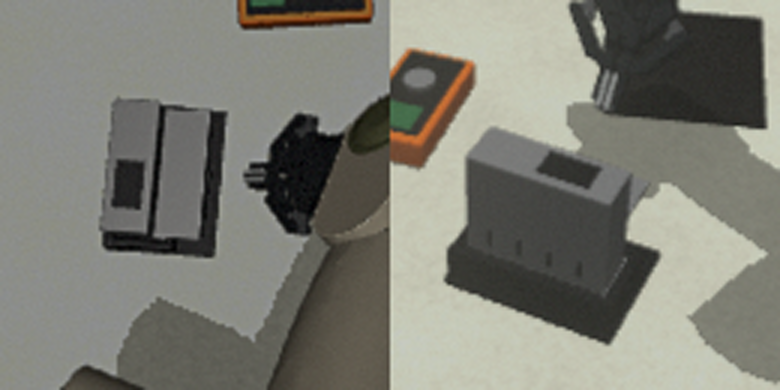

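The shut fingers, at about (255,175) in the left half, face the middle of the ledge, tilted as planned. I'll move in under it.

```bash
echo '[[0,-0.074,0,0.6,0,0,0],[0,0,0,0.6,0,0,0],[0,0,0,0.4,0,0,0],[0,0,0,0.4,0,0,0],[0,0,0,0,0,0,0],[0,0,0,0,0,0,0],[0,0,0,0,0,0,0]]' > path.dat && python3 jog.py path.dat
python3 - <<'E'
from h import *
p,Rt=tipgoal([-.063,0,.043],np.radians(40),0);goto(p,Rt);print(Rt.inv().apply([0,0,-.003]))
E
```

```text
time_s: 4.2
eef_pos: [0.5476, 0.0888, 0.0992]
eef_rot: [-0.234, 0.684, 0.643, 0.251]
ft_force: [0.2, 0.1, -0.2]
opening: 0.003
gripper_force: 0.0
pos [0.5476 0.0888 0.0992] tool d [ 0.0005 -0.001   0.0008] rotvec [ 0.0029 -0.0027  0.0025] F [ 0.2  0.1 -0.2]
[-1.92836283e-03  1.66533454e-19  2.29813333e-03]
```

```bash
for i in 1 ; do echo '[[0,-0.038,0,0.046,0,0,0],[0,-0.038,0,0.046,0,0,0],[0,0,0,0,0,0,0]]' > path.dat && python3 jog.py path.dat; echo '[[0,-0.038,0,0.046,0,0,0],[0,0,0,0,0,0,0],[0,0,0,0,0,0,0]]' > path.dat && python3 jog.py path.dat;  echo '[[0,-0.038,0,0.046,0,0,0],[0,0,0,0,0,0,0],[0,0,0,0,0,0,0]]' > path.dat && python3 jog.py path.dat;done | grep -E 'pos|for'
```

```text
eef_pos: [0.547, 0.0892, 0.0916]
ft_force: [0.1, -0.9, 2.3]
gripper_force: 0.8
eef_pos: [0.5472, 0.0892, 0.0892]
ft_force: [-0.9, -2.9, 6.3]
gripper_force: 3.2
eef_pos: [0.5474, 0.0888, 0.0863]
ft_force: [-1.3, -6.0, 7.5]
gripper_force: 4.2
```

```bash
python3 - <<'E'
from h import *
o,c,r=cur();F=o['ft_force'];M=o['torque'];print(F,M,'tool',r.inv().apply(F),r.inv().apply(M),c)
E
```

```text
[-1.32539442 -5.95178747  7.48621769] [-0.42496369  0.18155552  0.1034988 ] tool [ 0.22631735 -0.92950209 -9.60774199] [ 0.18551283 -0.43527712  0.01968169] [0.5473922  0.08883388 0.08632668]
```

```bash
for i in 1; do echo '[[0,-0.038,0,0.046,0,0,0],[0,0,0,0,0,0,0],[0,0,0,0,0,0,0]]' > path.dat && python3 jog.py path.dat; echo '[[0,-0.026,0,0.03,0,0,0],[0,0,0,0,0,0,0],[0,0,0,0,0,0,0]]' > path.dat && python3 jog.py path.dat;done | grep -E 'pos|for'
python3 - <<'E'
from h import *
snap('top','t2');snap('side','s2');t=cv2.imread('pics/t2.png');s=cv2.imread('pics/s2.png')
a=cv2.imread('pics/side0.png')
D=lambda x:x[208:286,222:302].astype(int)
print(np.abs(D(s)-D(a)).sum(2).__gt__(60).sum())
cv2.imwrite('pics/v2.png',cv2.resize(np.hstack([t[190:270,160:240],s[208:288,222:302]]),None,fx=4.5,fy=4.5,interpolation=2))
E
```

```text
eef_pos: [0.5475, 0.0885, 0.0834]
ft_force: [-2.9, -8.9, 8.6]
gripper_force: 5.2
eef_pos: [0.5475, 0.0884, 0.0813]
ft_force: [-1.0, -9.9, 7.5]
gripper_force: 4.7
1224
```

View pics/v2.png

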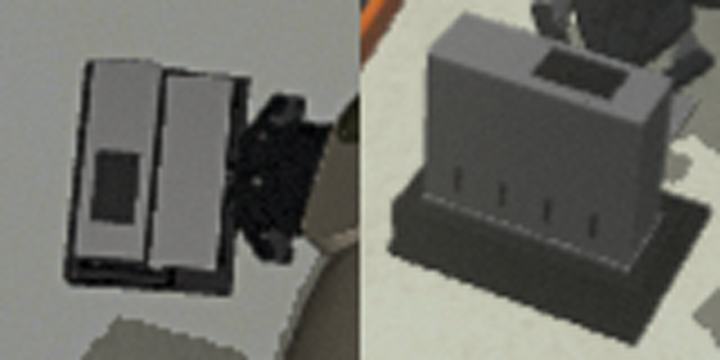

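The pack's top corner is now at about (640,123), where the unpopped position would be about (636,137). It looks popped, so I'll check by image registration and then work out the retreat.

```bash
cat > pop.py <<'E'
from h import *
import sys
g=lambda n:cv2.imread(f'pics/{n}.png',0)
for cam,t0,box in(('side','side0',(214,240,240,286)),('top','top0',(206,245,178,190))):
    tag=sys.argv[1 if cam=='side' else 2]
    y0,y1,x0,x1=box
    tpl=g(t0)[y0:y1,x0:x1];m=cv2.matchTemplate(g(tag)[y0-12:y1+12,x0-12:x1+12],tpl,cv2.TM_CCOEFF_NORMED)
    _,v,_,l=cv2.minMaxLoc(m);print(cam,v,l[0]-12,l[1]-12)
S=Cam('side0');P=T(DOCK,[[.025,0,.15],[.025,0,.16]]);print(np.diff(S.proj(P),axis=0),np.diff(Cam('top0').proj(P),axis=0))
E
python3 pop.py s2 t2; python3 - <<'E'
from h import *
print(manip.observe()['torque'])
E
```

```text
side 0.570732593536377 2 12
top 0.9801146388053894 3 0
[[ 0.07166439 -2.94902175]] [[-0.52108834 -0.35659762]]
[-0.84109067  0.2885953   0.16389033]
```

```bash
echo '[[0,0,0,-0.4,0,0,0],[0,0,0,-0.8,0,0,0],[0,0,0,-1,0,0,0],[0,0,0,-1,0,0,0],[0,0,0,-0.6,0,0,0],[0,0,0,0,0,0,0],[0,0,0,0,0,0,0]]' > path.dat && python3 jog.py path.dat
python3 - <<'E'
from h import *
snap('top','t3');snap('side','s3');t=cv2.imread('pics/t3.png');s=cv2.imread('pics/s3.png')
w=lambda n,x,y:cv2.resize(np.clip(cv2.imread(f'pics/{n}.png')[y:y+75,x:x+75]*1.4,0,255).astype(np.uint8),None,fx=5,fy=5,interpolation=2)
cv2.imwrite('pics/v3.png',np.hstack([w('t3',160,192),w('s3',228,206)]))
print(cur()[1])
E
python3 pop.py s3 t3
```

```text
time_s: 6.5
eef_pos: [0.5389, -0.0326, 0.2253]
eef_rot: [-0.235, 0.684, 0.643, 0.251]
ft_force: [0.3, 0.3, -1.0]
opening: 0.0
gripper_force: 0.0
[ 0.53865128 -0.03175859  0.22455322]
side 0.8927212357521057 -1 0
top 0.9868878722190857 0 0
[[ 0.07166439 -2.94902175]] [[-0.52108834 -0.35659762]]
```

View pics/v3.png

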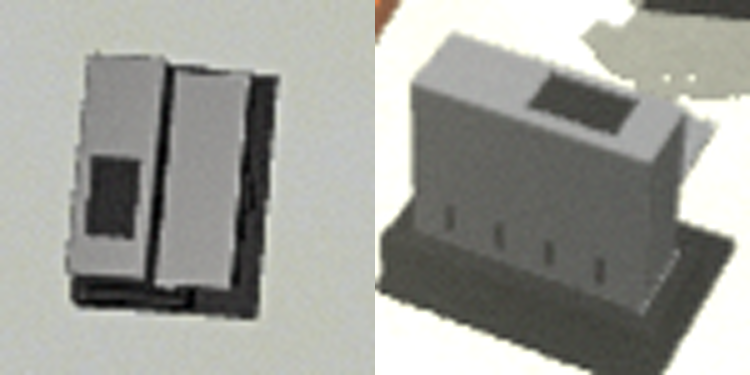

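```bash
python3 - <<'E'
from h import *
S,Tp=Cam('side0'),Cam('top0')
su=(np.array([(427,52),(640,123),(668,80),(467,12)])-[360,0]+.5)/4.5-.5+[222,208]
tu=(np.array([(88,60),(75,262),(145,265),(163,64)])+.5)/4.5-.5+[160,190]
P=np.array([tri([S,Tp],[a,b]) for a,b in zip(su,tu)])
c,s=np.cos(DOCK[2]),np.sin(DOCK[2]);d=P-[*DOCK[:2],0]
print(np.c_[c*d[:,0]+s*d[:,1],-s*d[:,0]+c*d[:,1],d[:,2]].round(4))
c=cur()[1]
# tcp at deepest press in dock frame
p=np.array([.5475,.0884,.0813])-[*DOCK[:2],0];cc,ss=np.cos(DOCK[2]),np.sin(DOCK[2]);print(cc*p[0]+ss*p[1],-ss*p[0]+cc*p[1])
E
```

```text
[[ 0.0181 -0.0672  0.1539]
 [ 0.0141  0.0701  0.1502]
 [-0.0335  0.0684  0.1451]
 [-0.0341 -0.0684  0.1468]]
-0.11125754767056034 -0.0009839137833131447
```

```bash
python3 - <<'E'
from h import *
p,Rt=tipgoal([-.063,0,.040],np.radians(40),0);goto(p,Rt);print(Rt.inv().apply(DOCK[2]*0+np.array([-.001*np.cos(DOCK[2]),-.001*np.sin(DOCK[2]),-.003])))
E
```

```text
pos [ 0.5387 -0.0318  0.2246] tool d [0.0098 0.0007 0.1769] rotvec [-0.0021 -0.0045  0.0001] F [-0.2  0.4  1.1]
[-2.69440727e-03  4.38366496e-19  1.65534572e-03]
```

```bash
echo '[[0,0.196,0,0.4,-0.01,-0.0225,0],[0,0,0,0.9,0,0,0],[0,0,0,0.9,0,0,0],[0,0,0,0.8,0,0,0],[0,0,0,0.54,0,0,0],[0,0,0,0,0,0,0],[0,0,0,0,0,0,0]]' > path.dat && python3 jog.py path.dat
echo '[[0,-0.054,0,0.034,0,0,0],[0,-0.054,0,0.034,0,0,0],[0,0,0,0,0,0,0]]' > path.dat && python3 jog.py path.dat|grep -E 'pos|for'
echo '[[0,-0.054,0,0.034,0,0,0],[0,0,0,0,0,0,0]]' > path.dat && python3 jog.py path.dat|grep -E 'pos|for'
echo '[[0,-0.054,0,0.034,0,0,0],[0,0,0,0,0,0,0]]' > path.dat && python3 jog.py path.dat|grep -E 'pos|for'
python3 - <<'E'
from h import *
p,Rt=tipgoal([-.063,0,.040],np.radians(40),0);goto(p,Rt);snap('side','s4');snap('top','t4')
E
python3 pop.py s4 t4
```

```text
time_s: 7.3
eef_pos: [0.5467, 0.0887, 0.0961]
eef_rot: [-0.234, 0.685, 0.644, 0.249]
ft_force: [-0.4, -0.9, 1.1]
opening: 0.005
gripper_force: 0.0
eef_pos: [0.547, 0.0855, 0.0905]
ft_force: [-0.3, -0.0, 0.9]
gripper_force: 0.0
eef_pos: [0.547, 0.0849, 0.0873]
ft_force: [0.8, -0.1, 0.8]
gripper_force: 0.4
eef_pos: [0.547, 0.0842, 0.0845]
ft_force: [-0.3, 0.0, 5.0]
gripper_force: 2.5
pos [0.547  0.0842 0.0845] tool d [ 0.0116 -0.0007 -0.0052] rotvec [0.0028 0.0005 0.0009] F [-0.3  0.   5. ]
side 0.5502063632011414 1 12
top 0.9488286375999451 1 0
[[ 0.07166439 -2.94902175]] [[-0.52108834 -0.35659762]]
```

Converted, -0.03 m is -0.6, 0.14 rad is 0.7.

```bash
echo '[[0,0,0,-0.6,0,0,0],[0,0,0,-0.6,0,0.7,0],[0,0,0,0,0,0,0],[0,0,0,0,0,0,0],[0,0,0,0,0,0,0]]' > path.dat && python3 jog.py path.dat
python3 - <<'E'
from h import *
th=np.radians(48);p,Rt=tipgoal([-.060,0,.0435],th,0);goto(p,Rt);print(Rt.inv().apply([0,0,-.003]))
snap('side','s5');snap('top','t5')
E
python3 pop.py s5 t5
```

```text
time_s: 8.6
eef_pos: [0.5439, 0.0465, 0.1296]
eef_rot: [-0.278, 0.666, 0.626, 0.296]
ft_force: [-0.1, 0.6, -0.6]
opening: -0.002
gripper_force: 0.0
pos [0.5439 0.0465 0.1296] tool d [-0.0015 -0.0001  0.0539] rotvec [0.0007 0.0019 0.0007] F [-0.1  0.6 -0.6]
[-0.00222943  0.          0.00200739]
side 0.7518170475959778 -4 -1
top 0.9828895926475525 0 0
[[ 0.07166439 -2.94902175]] [[-0.52108834 -0.35659762]]
```

The manual's scale: shifts go in shares of 50 mm and turns go in units of 0.2 rad. Converting my numbers, 0.02 m is 0.4, 0.014 m is 0.28.

```bash
echo '[[0,-0.03,0,0.4,0,0,0],[0,0,0,0.4,0,0,0],[0,0,0,0.28,0,0,0],[0,0,0,0,0,0,0],[0,0,0,0,0,0,0]]' > path.dat && python3 jog.py path.dat|grep -E 'pos|for'
for k in 1; do echo '[[0,-0.03,0,0.0268,0,0,0],[0,0,0,0,0,0,0]]' > path.dat && python3 jog.py path.dat; echo '[[0,-0.03,0,0.0268,0,0,0],[0,0,0,0,0,0,0]]' > path.dat && python3 jog.py path.dat; echo '[[0,-0.03,0,0.0268,0,0,0],[0,0,0,0,0,0,0]]' > path.dat && python3 jog.py path.dat; echo '[[0,-0.03,0,0.0268,0,0,0],[0,0,0,0,0,0,0]]' > path.dat && python3 jog.py path.dat; done|grep -E 'pos|t_f'
python3 - <<'E'
from h import *
o,c,r=cur();print(r.inv().apply(o['ft_force']),r.inv().apply(o['torque']))
snap('side','s6');snap('top','t6')
E
python3 pop.py s6 t6
```

```text
eef_pos: [0.5469, 0.085, 0.0932]
ft_force: [0.7, -0.9, 0.4]
gripper_force: 0.0
eef_pos: [0.547, 0.0844, 0.0913]
ft_force: [-0.6, 0.1, 0.7]
eef_pos: [0.5469, 0.0846, 0.089]
ft_force: [-0.9, -0.3, 1.1]
eef_pos: [0.5468, 0.0848, 0.0868]
ft_force: [-0.7, -0.3, 0.8]
eef_pos: [0.5468, 0.0849, 0.0848]
ft_force: [0.6, -0.3, -0.4]
[-0.43833027  0.59596488  0.06179707] [ 0.03724619 -0.36448937 -0.0489403 ]
side 0.3807085454463959 -3 12
top 0.9831599593162537 0 0
[[ 0.07166439 -2.94902175]] [[-0.52108834 -0.35659762]]
```

```bash
for k in 1; do echo '[[0,-0.03,0,0.0268,0,0,0],[0,0,0,0,0,0,0]]' > path.dat && python3 jog.py path.dat; echo '[[0,-0.03,0,0.0268,0,0,0],[0,0,0,0,0,0,0]]' > path.dat && python3 jog.py path.dat; echo '[[0,-0.03,0,0.0268,0,0,0],[0,0,0,0,0,0,0]]' > path.dat && python3 jog.py path.dat;  done|grep -E 'pos|t_f'
python3 - <<'E'
from h import *
o,c,r=cur();print(r.inv().apply(o['ft_force']),r.inv().apply(o['torque']))
snap('side','s7');snap('top','t7')
t=cv2.imread('pics/t7.png');s=cv2.imread('pics/s7.png')
cv2.imwrite('pics/v7.png',cv2.resize(np.clip(np.hstack([t[190:270,160:240],s[208:288,222:302]])*1.5,0,255).astype(np.uint8),None,fx=4.5,fy=4.5,interpolation=2))
E
python3 pop.py s7 t7
```

```text
eef_pos: [0.5468, 0.0848, 0.0828]
ft_force: [-0.4, 0.9, 0.5]
eef_pos: [0.547, 0.0846, 0.0814]
ft_force: [-2.0, -3.2, 6.5]
eef_pos: [0.5471, 0.0843, 0.0794]
ft_force: [-3.0, -6.1, 7.1]
[ 1.08496821 -2.58545809 -9.39315444] [ 0.41360715 -0.16856221  0.00535959]
side 0.5611476302146912 2 12
top 0.9785780906677246 2 0
[[ 0.07166439 -2.94902175]] [[-0.52108834 -0.35659762]]
```

```bash
python3 - <<'E'
from h import *
w=lambda n,x,y,W,H,k:cv2.resize(np.clip(cv2.imread(f'pics/{n}.png')[y:y+H,x:x+W]*2.0,0,255).astype(np.uint8),None,fx=k,fy=k,interpolation=2)
cv2.imwrite('pics/v7.png',np.vstack([np.hstack([w('t6',170,196,76,60,5),w('t7',170,196,76,60,5)]),np.hstack([w('s6',228,206,76,58,5),w('s7',228,206,76,58,5)])]))
E
```

```text
(no output)
```

View pics/v7.png

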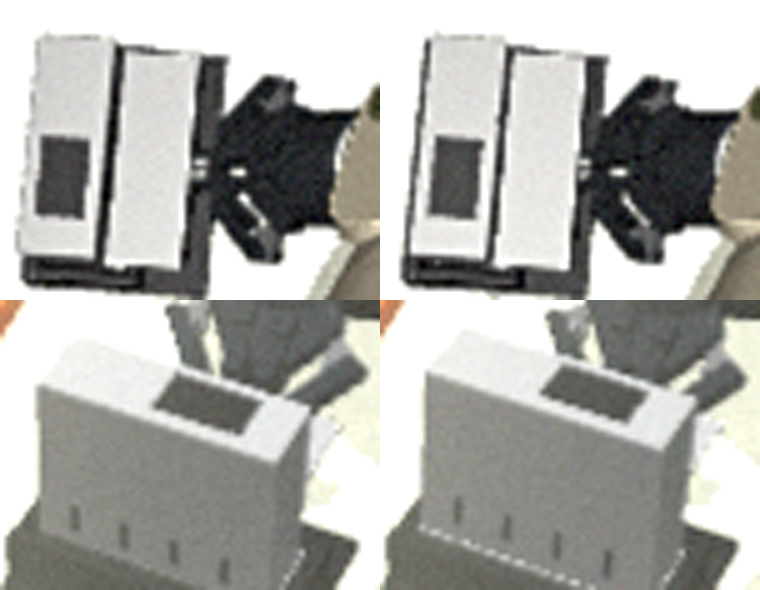

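The top panels show the fingers passing under the ledge with no body contact (fingertips at about (200,165)). Pressing moves the pack about 2 px towards the gripper. I'll measure that motion precisely.

```bash
python3 - <<'E'
from h import *
g=lambda n:cv2.resize(cv2.imread(f'pics/{n}.png',0),None,fx=4,fy=4,interpolation=cv2.INTER_CUBIC)
def reg(a,b,box):
    x0,x1,y0,y1=[4*v for v in box];t=g(a)[y0:y1,x0:x1];m=cv2.matchTemplate(g(b)[y0-24:y1+24,x0-24:x1+24],t,cv2.TM_CCOEFF_NORMED);_,v,_,l=cv2.minMaxLoc(m);return round(v,3),(l[0]-24)/4,(l[1]-24)/4
for s,t in(('s3','t3'),('s2','t2'),('s4','t4'),('s6','t6'),('s7','t7')):
    print(s,'slots',reg('side0',s,(238,280,243,261)),'window',reg('side0',s,(256,283,219,235)),'top window',reg('top0',t,(176,190,221,242)),'ledge',reg('top0',t,(195,206,204,225)))
S,Tp=Cam('side0'),Cam('top0')
for n,P in(('slots',(.025,0,.06)),('window',(0,.03,.15)),('ledge',(-.05,-.05,.1))):
    P=np.array(P)
    for d in((0,0,.01),(-.005,0,0)): q=T(DOCK,[P,P+d]);print(n,d,np.diff(S.proj(q),axis=0),np.diff(Tp.proj(q),axis=0))
E
```

```text
s3 slots (0.941, 0.0, 0.0) window (0.924, -0.5, 0.25) top window (0.984, -0.25, 0.0) ledge (0.985, -0.25, 0.0)
s2 slots (0.771, 0.5, 0.25) window (0.308, 0.75, -1.75) top window (0.976, 2.75, 0.25) ledge (0.909, 2.0, 0.25)
s4 slots (0.856, 0.25, 0.25) window (0.326, 0.25, -0.75) top window (0.971, 1.5, 0.0) ledge (0.954, 1.0, 0.0)
s6 slots (0.918, 0.0, 0.25) window (0.398, -0.75, 1.0) top window (0.984, -0.25, 0.0) ledge (0.986, -0.25, 0.0)
s7 slots (0.786, 0.25, 0.5) window (0.344, 0.5, -1.5) top window (0.979, 2.25, 0.0) ledge (0.935, 1.25, 0.0)
slots (0, 0, 0.01) [[ 0.06518255 -2.68229118]] [[-0.45485268 -0.31127041]]
slots (-0.005, 0, 0) [[ 0.8052327  -1.15909492]] [[1.48422434 0.10532424]]
window (0, 0, 0.01) [[ 0.14926748 -2.93887431]] [[-0.46857415 -0.27865439]]
window (-0.005, 0, 0) [[ 0.78703441 -1.11439711]] [[1.59512671 0.11282362]]
ledge (0, 0, 0.01) [[ 0.04253706 -2.73205424]] [[-0.29640967 -0.42852056]]
ledge (-0.005, 0, 0) [[ 0.78448691 -1.0104631 ]] [[1.5149885  0.10833821]]
```

```bash
for k in 1; do echo '[[0,-0.03,0,0.0268,0,0,0],[0,0,0,0,0,0,0]]' > path.dat && python3 jog.py path.dat; echo '[[0,-0.03,0,0.0268,0,0,0],[0,0,0,0,0,0,0]]' > path.dat && python3 jog.py path.dat; echo '[[0,-0.03,0,0.0268,0,0,0],[0,0,0,0,0,0,0]]' > path.dat && python3 jog.py path.dat;  done|grep -E 'pos|t_f'
python3 - <<'E'
from h import *
o,c,r=cur();print(o['time_s'],r.inv().apply(o['ft_force']),r.inv().apply(o['torque']))
snap('side','s8');snap('top','t8')
E
cat > reg.py <<'E'
from h import *
import sys
g=lambda n:cv2.resize(cv2.imread(f'pics/{n}.png',0),None,fx=4,fy=4,interpolation=cv2.INTER_CUBIC)
def reg(a,b,box):
    x0,x1,y0,y1=[4*v for v in box];t=g(a)[y0:y1,x0:x1];m=cv2.matchTemplate(g(b)[y0-24:y1+24,x0-24:x1+24],t,cv2.TM_CCOEFF_NORMED);_,v,_,l=cv2.minMaxLoc(m);return round(v,3),(l[0]-24)/4,(l[1]-24)/4
k=sys.argv[1];s,t='s'+k,'t'+k
print(s,'slots',reg('side0',s,(238,280,243,261)),'top window',reg('top0',t,(176,190,221,242)),'ledge',reg('top0',t,(195,206,204,225)))
E
python3 reg.py 8
```

```text
eef_pos: [0.5472, 0.084, 0.0775]
ft_force: [-4.3, -7.2, 7.6]
eef_pos: [0.5472, 0.0838, 0.0755]
ft_force: [-3.7, -9.5, 7.6]
eef_pos: [0.5473, 0.0839, 0.0732]
ft_force: [-2.0, -7.6, 5.4]
11.4 [-1.14275103 -1.51383707 -9.36370785] [ 0.25577569 -0.66086162  0.0580417 ]
s8 slots (0.84, -0.25, -0.25) top window (0.972, 0.5, -0.25) ledge (0.826, 0.25, 0.0)
```

Converted, -0.03 m is -0.6, -0.022 m is -0.44.

```bash
echo '[[0,0,0,-0.6,0,0,0],[0,0,0,-0.6,0,0,0],[0,0,-0.44,0,0,0,0],[0,0,0,0,0,0,0],[0,0,0,0,0,0,0]]' > path.dat && python3 jog.py path.dat
python3 - <<'E'
from h import *
th=np.radians(48);p,Rt=tipgoal([-.061,.022,.0435],th,0);goto(p,Rt)
snap('side','s9');snap('top','t9')
w=lambda n,x,y,W,H,k:cv2.resize(np.clip(cv2.imread(f'pics/{n}.png')[y:y+H,x:x+W]*2.0,0,255).astype(np.uint8),None,fx=k,fy=k,interpolation=2)
cv2.imwrite('pics/v9.png',np.vstack([np.hstack([w('t8',170,196,76,60,5),w('t9',170,196,76,60,5)]),np.hstack([w('s8',228,206,76,58,5),w('s9',228,206,76,58,5)])]))
E
python3 reg.py 9
```

```text
time_s: 12.0
eef_pos: [0.5221, 0.0417, 0.113]
eef_rot: [-0.277, 0.666, 0.625, 0.297]
ft_force: [-0.1, 0.6, -0.1]
opening: 0.003
gripper_force: 0.0
pos [0.5221 0.0417 0.113 ] tool d [ 0.0142 -0.0007  0.0467] rotvec [0.0024 0.0007 0.0008] F [-0.1  0.6 -0.1]
s9 slots (0.852, -0.25, -0.25) top window (0.982, -1.75, -0.5) ledge (0.799, -1.25, -0.25)
```

View pics/v9.png

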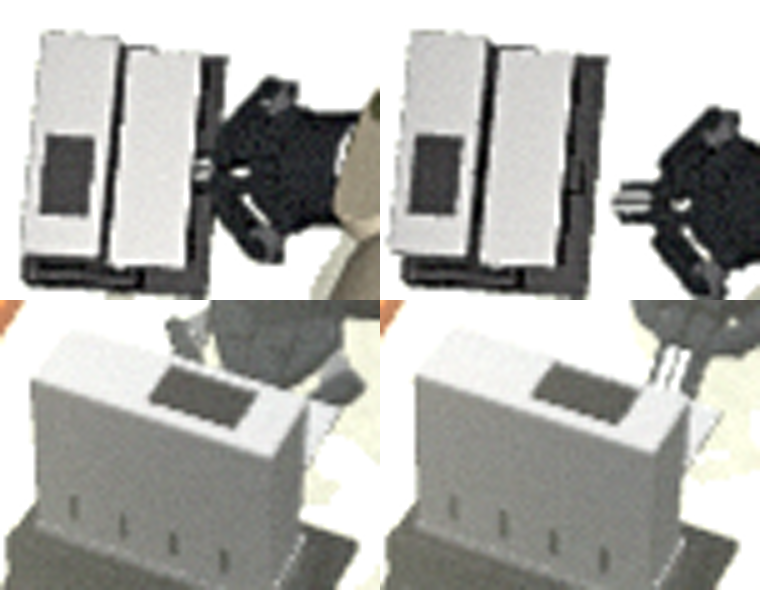

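In the right panels the back-face slots are at about y=508, against 518 before, and the pack stays there with the arm withdrawn, so it has popped. I'll confirm by triangulating the top corners.

```bash
python3 - <<'E'
from h import *
S,Tp=Cam('side0'),Cam('top0')
su=(np.array([(415,378),(648,452),(688,400),(455,330)])-[380,300]+.5)/5-.5+[228,206]
tu=(np.array([(413,30),(387,247),(467,256),(493,38)])-[380,0]+.5)/5-.5+[170,196]
P=np.array([tri([S,Tp],[a,b]) for a,b in zip(su,tu)]);print(P.round(4),P.mean(0))
c,s=np.cos(DOCK[2]),np.sin(DOCK[2]);d=P-[*DOCK[:2],0]
print(np.c_[c*d[:,0]+s*d[:,1],-s*d[:,0]+c*d[:,1],d[:,2]].round(4))
o,c,r=cur();print((r.inv()*dirs(0)).as_rotvec())
E
```

```text
[[0.6243 0.2225 0.1533]
 [0.4892 0.2326 0.1575]
 [0.4844 0.1835 0.1549]
 [0.622  0.1728 0.1496]] [0.55495856 0.20282994 0.1538202 ]
[[ 0.0274 -0.0692  0.1533]
 [ 0.029   0.0663  0.1575]
 [-0.0204  0.068   0.1549]
 [-0.0224 -0.0701  0.1496]]
[ 2.51456201e-03 -8.37002778e-01  5.54767888e-04]
```

Converted, 0.037 m is 0.74, -0.033 m is -0.66, -0.14 rad is -0.7.

```bash
echo '[[0,0.74,0,-0.66,0,0,0],[0,0.74,0,-0.66,0,0,0],[0,0.74,0,-0.66,0,0,0],[0,0.36,0,-0.34,0,-0.7,0],[1,0,0,0,0,-0.7,0],[1,0,0,0,0,-0.7,0],[1,0,0,0,0,-0.7,0],[1,0,0,0,0,-0.7,0],[1,0,0,0,0,-0.685,0],[1,0,0,0,0,0,0]]' > path.dat && python3 jog.py path.dat
python3 - <<'E'
from h import *
print(manip.observe()['joints'].round(2))
for s in(1,-1):goto([.5542,.2020,.28],dirs(0,DOCK[2]+s*np.pi/2))
E
```

```text
time_s: 13.1
eef_pos: [0.5219, 0.0438, 0.2867]
eef_rot: [0.001, 0.728, 0.686, 0.001]
ft_force: [0.2, 0.5, -0.5]
opening: 0.99
gripper_force: 0.0
[-0.14  0.32  1.53 -0.    1.29 -0.08]
pos [0.5219 0.0438 0.2867] tool d [0.1598 0.0227 0.0066] rotvec [ 1.4000e-03  3.1000e-03 -1.5682e+00] F [ 0.2  0.5 -0.5]
pos [0.5219 0.0438 0.2867] tool d [0.1598 0.0227 0.0066] rotvec [ 3.1000e-03 -1.4000e-03  1.5734e+00] F [ 0.2  0.5 -0.5]
```

Converted, 0.04 m is 0.8, 0.0057 m is 0.114, -0.1425 rad is -0.7125.

```bash
echo '[[1,0.8,0.114,0.032,0,0,0],[1,0.8,0.114,0.032,0,0,0],[1,0.8,0.114,0.032,0,0,0],[1,0.8,0.114,0.032,0,0,0],[1,0,0,0,0,0,-0.7125],[1,0,0,0,0,0,-0.7125],[1,0,0,0,0,0,-0.7125],[1,0,0,0,0,0,-0.7125],[1,0,0,0,0,0,-0.7125],[1,0,0,0,0,0,-0.7125]]' > path.dat && python3 jog.py path.dat
echo '[[1,0,0,0,0,0,-0.7125],[1,0,0,0,0,0,-0.7125],[1,0,0,0,0,0,-0.7125],[1,0,0,0,0,0,-0.7125],[1,0,0,0,0,0,-0.7125],[1,0,0,0,0,0,0],[1,0,0,0,0,0,0]]' > path.dat && python3 jog.py path.dat
python3 - <<'E'
from h import *
goto([.5542,.2020,.194],dirs(0,DOCK[2]+np.pi/2))
E
```

```text
time_s: 14.1
eef_pos: [0.5548, 0.2001, 0.2797]
eef_rot: [-0.001, 0.377, 0.926, 0.002]
ft_force: [0.5, 0.3, 0.1]
opening: 0.999
gripper_force: 0.0
time_s: 14.8
eef_pos: [0.5547, 0.2, 0.2799]
eef_rot: [0.001, 0.035, 0.999, 0.001]
ft_force: [1.0, -0.4, -0.4]
opening: 1.003
gripper_force: 0.0
pos [0.5547 0.2    0.2799] tool d [0.0007 0.0018 0.0859] rotvec [ 0.0019  0.0012 -0.0082] F [ 1.  -0.4 -0.4]
```

Converted, 0.04 m is 0.8, 0.03 m is 0.6, -0.008 rad is -0.04.

```bash
echo '[[1,0,0.036,0.8,0,0,-0.04],[1,0,0,0.6,0,0,0],[1,0,0,0.32,0,0,0],[1,0,0,0,0,0,0],[1,0,0,0,0,0,0]]' > path.dat && python3 jog.py path.dat 40
echo '[[0,0,0,0,0,0,0],[0,0,0,0,0,0,0],[0,0,0,0,0,0,0],[0,0,0,0,0,0,0],[0,0,0,0,0,0,0],[0,0,0,0,0,0,0]]' > path.dat && python3 jog.py path.dat 40
```

```text
time_s: 15.3
eef_pos: [0.5552, 0.202, 0.1949]
eef_rot: [0.001, 0.03, 1.0, 0.0]
ft_force: [-0.6, -0.3, 0.7]
opening: 0.998
gripper_force: 0.0
time_s: 15.9
eef_pos: [0.5551, 0.2019, 0.195]
eef_rot: [0.002, 0.03, 1.0, -0.0]
ft_force: [-1.4, -1.5, 6.9]
opening: 0.576
gripper_force: 46.8
```

Converted, -0.01 m is -0.2, -0.008 m is -0.16.

```bash
echo '[[0,0,0,-0.1,0,0,0],[0,0,0,-0.16,0,0,0],[0,0,0,-0.2,0,0,0],[0,0,0,0,0,0,0]]' > path.dat && python3 jog.py path.dat
echo '[[0,0,0,-0.4,0,0,0],[0,0,0,-0.6,0,0,0],[0,0,0,-0.6,0,0,0],[0,0,0,-0.4,0,0,0],[0,0,0,0,0,0,0],[0,0,0,0,0,0,0]]' > path.dat && python3 jog.py path.dat
python3 - <<'E'
from h import *
o,c,r=cur()
print(manip.observe()['joints'].round(2),o['torque'].round(2));goto([.532,-.199,c[2]])
E
```

```text
time_s: 16.3
eef_pos: [0.5549, 0.2021, 0.2188]
eef_rot: [0.002, 0.029, 1.0, -0.0]
ft_force: [-2.9, 0.3, 3.4]
opening: 0.584
gripper_force: 46.5
time_s: 16.9
eef_pos: [0.5544, 0.2019, 0.3166]
eef_rot: [0.001, 0.029, 1.0, -0.0]
ft_force: [0.2, 0.5, -4.7]
opening: 0.579
gripper_force: 45.9
[ 0.15  0.45  1.27 -0.    1.42 -1.36] [-0.    0.    0.01]
pos [0.5544 0.2019 0.3166] tool d [-1.200e-03 -4.016e-01  1.000e-04] rotvec  F [ 0.2  0.5 -4.7]
```

```bash
python3 - <<'E'
from h import *
S,Tp=Cam('side0'),Cam('top0')
def quad(n,seed,sz):
    g=cv2.GaussianBlur(cv2.resize(cv2.imread(f'pics/{n}.png',0),None,fx=4,fy=4,interpolation=2),(5,5),0)
    x,y=seed;thr=(int(g[4*y-8:4*y+8,4*x-8:4*x+8].mean())+120)//2 if n=='top0' else 90
    m=(g<thr).astype(np.uint8);k,l=cv2.connectedComponents(m);c=(l==l[4*y,4*x]).astype(np.uint8)
    cs,_=cv2.findContours(c,0,2);h=cv2.convexHull(max(cs,key=cv2.contourArea));print(n,cv2.contourArea(h)/16)
    a=cv2.approxPolyDP(h,12,True)[:,0];return (a+.5)/4-.5
M=np.array([(90,110,4),(90,-110,4),(-90,-110,4),(-90,110,4)])/1e3
qs=[quad('side0',(309,192),0),quad('top0',(303,237),0)];print([q.round(1).tolist() for q in qs])
res=[]
for cam,q in zip((S,Tp),qs):
    f=lambda p:np.array([np.min(np.linalg.norm(q-u,axis=1)) for u in cam.proj(T(p,M))])
    res.append(f);r=least_squares(f,[.532,-.2,.27]);print(r.x,f(r.x))
r=least_squares(lambda p:np.r_[res[0](p),res[1](p)],[.532,-.2,.27]);print(r.x,res[0](r.x),res[1](r.x))
E
echo '[[0,0,-0.6,0,0,0,0],[0,0,-0.8,0,0,0,0],[0,0,-0.9,0,0,0,0],[0,0,-0.9,0,0,0,0],[0,0,-0.9,0,0,0,0],[0,0,-0.9,0,0,0,0],[0,0,-0.9,0,0,0,0],[0,0,-0.9,0,0,0,0],[0,0,-0.8,0,0,0,0],[0,0,-0.4,0,0,0,0]]' > path.dat && python3 jog.py path.dat
```

```text
side0 1840.65625
top0 3180.53125
[[[286.1, 172.1], [332.6, 176.1], [334.6, 211.9], [281.4, 207.1]], [[324.6, 204.1], [339.1, 252.4], [280.1, 268.9], [266.1, 219.4]]]
[ 0.53247515 -0.19552831  0.26835049] [0.66776978 0.96216639 1.06443123 0.63494904]
[ 0.53277144 -0.20040595  0.26833177] [0.42025515 0.61463808 0.79932441 0.6922921 ]
[ 0.53277144 -0.20040595  0.26833177] [0.42025515 0.61463808 0.79932441 0.6922921 ] [0.42025515 0.61463808 0.79932441 0.6922921 ]
time_s: 17.9
eef_pos: [0.5302, -0.2003, 0.3152]
eef_rot: [-0.0, 0.031, 1.0, 0.0]
ft_force: [-0.1, 0.7, -4.6]
opening: 0.581
gripper_force: 46.1
```

```bash
echo '[[0,-0.048,0.02,0.6,0,0,0],[0,0,0,0.7,0,0,0],[0,0,0,0.6,0,0,0],[0,0,0,0.4,0,0,0],[0,0,0,0.2,0,0,0],[0,0,0,0.08,0,0,0],[0,0,0,0,0,0,0],[0,0,0,0,0,0,0]]' > path.dat && python3 jog.py path.dat
echo '[[0,0,0,0.04,0,0,0],[0,0,0,0,0,0,0]]' > path.dat && python3 jog.py path.dat | grep -E 'pos|t_f'
echo '[[0,0,0,0.04,0,0,0],[0,0,0,0,0,0,0]]' > path.dat && python3 jog.py path.dat | grep -E 'pos|t_f'
```

```text
time_s: 18.7
eef_pos: [0.5341, -0.1966, 0.1891]
eef_rot: [0.002, 0.029, 1.0, -0.0]
ft_force: [0.5, 0.7, -3.5]
opening: 0.58
gripper_force: 46.0
eef_pos: [0.5339, -0.1965, 0.1866]
ft_force: [-0.2, -0.1, -4.4]
eef_pos: [0.5337, -0.1964, 0.1841]
ft_force: [-0.0, -0.8, -5.2]
```

```bash
echo '[[0,0.02,-0.05,0.03,0,0,0],[0,0,0,0,0,0,0]]' > path.dat && python3 jog.py path.dat | grep -E 'pos|t_f'
echo '[[0,0,0,0.03,0,0,0],[0,0,0,0,0,0,0]]' > path.dat && python3 jog.py path.dat | grep -E 'pos|t_f'
echo '[[0,0,0,0.02,0,0,0],[0,0,0,0,0,0,0]]' > path.dat && python3 jog.py path.dat | grep -E 'pos|t_f'
echo '[[0,0,0,0.02,0,0,0],[0,0,0,0,0,0,0]]' > path.dat && python3 jog.py path.dat | grep -E 'pos|t_f'
```

```text
eef_pos: [0.5325, -0.1992, 0.1825]
ft_force: [1.2, -0.3, -4.4]
eef_pos: [0.5326, -0.1989, 0.181]
ft_force: [-0.9, 0.1, -4.7]
eef_pos: [0.5326, -0.1988, 0.1801]
ft_force: [0.5, 0.0, -4.2]
eef_pos: [0.5327, -0.1989, 0.1794]
ft_force: [-1.1, 0.6, -1.3]
```

```bash
echo '[[0,0,0,0.016,0,0,0],[0,0,0,0,0,0,0],[0,0,0,0,0,0,0]]' > path.dat && python3 jog.py path.dat | grep -E 'pos|t_f'
```

```text
eef_pos: [0.5327, -0.199, 0.1794]
ft_force: [-3.6, 0.6, 5.6]
```

```bash
echo '[[0.62,0,0,0,0,0,0],[0.7,0,0,0,0,0,0],[0.8,0,0,0,0,0,0],[1,0,0,0,0,0,0],[1,0,0,0,0,0,0],[1,0,0,0,0,0,0],[1,0,0,0,0,0,0]]' > path.dat && python3 jog.py path.dat | grep -E 'pos|t_f|open'
echo '[[1,0,0,-0.2,0,0,0],[1,0,0,-0.6,0,0,0],[1,0,0,-0.8,0,0,0],[1,0,0,-0.8,0,0,0],[1,0.8,0,0,0,0,0],[1,0.9,0,0,0,0,0],[1,0.9,0,0,0,0,0],[1,0.9,0,0,0,0,0],[1,0,0,0,0,0,0],[1,0,0,0,0,0,0]]' > path.dat && python3 jog.py path.dat
python3 - <<'E'
from h import *
snap('top','t10');snap('side','s10')
w=lambda n,x,y,W,H,k:cv2.resize(np.clip(cv2.imread(f'pics/{n}.png')[y:y+H,x:x+W]*1.7,0,255).astype(np.uint8),None,fx=k,fy=k,interpolation=2)
cv2.imwrite('pics/v10.png',np.hstack([w('t10',160,130,250,180,1.6),w('s10',200,80,190,180,1.6)]) if 0 else np.hstack([w('t10',255,180,100,120,4),w('s10',265,110,100,120,4)]))
for n in('t10','s10'):
    d=cv2.absdiff(cv2.imread(f'pics/{n}.png'),cv2.imread(f"pics/{'top0' if n[0]=='t' else 'side0'}.png")).max(2)>30
    print(n,[(k,int(d[y:y+h,x:x+ww].sum())) for k,(x,y,ww,h) in dict(meter=(215,150,55,32) if n[0]=='t' else (190,180,52,46),can=(95,168,40,35) if n[0]=='t' else (150,250,40,78),driver=(360,183,42,60) if n[0]=='t' else (280,140,55,15)).items()])
E
```

```text
eef_pos: [0.5327, -0.1989, 0.1784]
ft_force: [-0.5, 0.4, -0.7]
opening: 0.998
time_s: 21.9
eef_pos: [0.3575, -0.1888, 0.2991]
eef_rot: [0.002, 0.03, 1.0, -0.001]
ft_force: [0.2, 0.6, 0.4]
opening: 1.002
gripper_force: 0.0
t10 [('meter', 0), ('can', 0), ('driver', 0)]
s10 [('meter', 58), ('can', 0), ('driver', 87)]
```

View pics/v10.png

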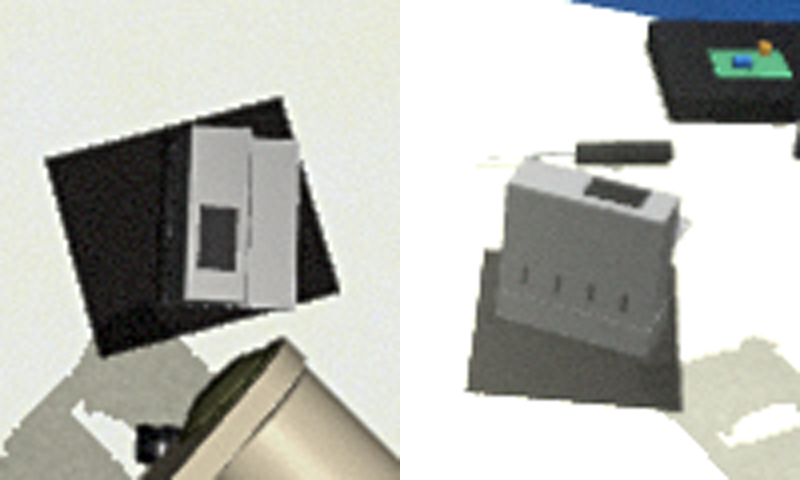

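The pack stands upright on the mat, with its block at about (220,215) in the top view, released. The arm is clear and the other objects have not moved.

```bash
python3 -c "
from bench import manip
print(manip.sign_off())"
```

```text
the job is handed in; nothing more can be done
None
```

The latch was pressed and the pack popped up; I lifted it out, stood it upright on the rubber mat, aimed at its centre, and let go after about 22 s, with the other things left in place; sign-off gave no verdict.

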